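Face up the paint pots in the counter display

ROBOT

A 6-joint arm with a two-finger parallel gripper is mounted at the origin on the work surface. World frame = base frame: x ahead of the robot, y to its left, z up, the work surface at z = 0. Lengths are in mm, angles in rad, forces in N, time in s.
With the tool pointing down it reaches from about 350 to 875 mm from the base axis. Payload 4.2 kg.
Tool frame: the origin (TCP) lies between the finger pads; the fingertips stand 25 mm ahead of it and the grasp point (between the pads) lies 6 mm ahead of it; z points along the fingers, y is the line along which they close (so a half turn about z gives the same grasp; the last joint's range is limited). The gripper opens to 85 mm and grips with 20 to 120 N. Pads are 22 mm wide; open, the fingers measure 114 mm over their backs; the gripper's body (76 mm by 85 mm) begins 54 mm behind the grasp point. The pads swing forward as they close: fully open they stand 13 mm farther back than shut.
Start: joints at [-0.918, 0.385, 0.008, 0, -1.194, -0.259], TCP at [239.826, -577.133, 256.312] pointing down, gripper open.
Joint ranges: [-3.14, 3.14], [-1.21, 2.06], [-1.07, 1.41], [-3.16, 2.05], [-2.99, -0.16], [-3.1, 3.1]. Speed limits (rad/s): [2.79, 2.79, 3.14, 3.14, 3.14, 3.14].

INTERFACE

Orientations are given as a unit quaternion [x, y, z, w].
In Python, from bench import read_state, get_image, job_done gives the robot as it stands.
- The arm moves only by the tool play_rows, never from a script. Its argument "series" is a list of rows, each a list of 6 numbers: the shift along the world's x, y, z in mm, then the turn, a rotation vector about the world's x, y, z in units of 6 degrees (1.0 is 6 degrees). A call has 1 to 20 rows; each row shifts and turns the commanded pose from where the row before left it; what a row does not reach is not made up. A row lasts 1/12 s, in which the tool goes at most 41.7 mm and 7.16 degrees, less where a joint would pass 70% of its speed; a pose out of reach is approached as far as the arm can. A call is refused whole if a number of a shift passes 41.7 or a number of a turn 1, either way. A call with a gripper value outside its range is refused whole. "gripper" is the opening, from 0 (shut) to 1 (fully open), set as the call begins (left out, the last holds). The fingers move at their own pace and stop on an object; the grip force is fixed at half the most. Time passes only in rows, so rows that do not move let the fingers close. It gives the time, the measured TCP pose, the force, the opening and the grip force at its end, in the units of the state.
- read_state(): the state, without advancing time (a new reading comes with each control period).
- get_image(name): name is "side" or "top"; returns a dict with "image" (480x640x3 uint8, red, green, blue), "fx", "fy", "cx", "cy" (pixels), "eye" and "rotation" of the camera in the world. Camera axes: x right, y down, z forward; pixel columns grow to the right and rows downward; lengths in mm; the calibration is good to about 2 mm. A picture is of the moment at which its call begins. There is no depth.
- job_done(): hands the job in; it is judged then, once.
The state is a dict: "clock": time; "joints": joint angles; "joint_vel": joint speeds; "joint_efforts": joint torques, N m; "position": TCP position; "ee_rot": TCP orientation; "contact_force": force on the tool from outside, world axes, zero at the start; "wrist_torque": the same for the moment, N m; "gripper_width": finger opening in mm; "grasp_force": force on a finger pad.
Only numpy, scipy, OpenCV 4.12 (cv2) and the standard library are available. Lean on these libraries where they do the work, as an engineer would, in place of code of your own. Each camera call takes 0.05 s, during which the arm holds its last target. There are 200 camera calls.

TASK

Push the red paint pot and the blue paint pot along the counter, each into the lane of the white display frame that carries the tab of its own colour, until it stands upright right up against the stop at the lane's end. Only push them with the fingers: do not lift, carry or tip them. Leave the green and yellow pots and everything else on the counter where they are.

Things in the scene. Friction and masses are not known exactly. Their poses are not given: they have to be found in the camera images.
- frame: White fixed display frame: three straight lanes, no floor (pots slide on the counter). Origin on the counter at the middle of the foot of the stop's inner face; +y runs along the lanes into the stop, x across. Lane centres x = -60, 0, +60 mm; 52 mm clear between dividers 8 wide, 12 high; open mouth at y = -124 mm. Stop bar 188 long, 30 deep, 25 high, a tab over each lane (order varies).
- tab_red: Flat red tab 44 x 24 x 4 mm fixed on the frame's stop; it marks the lane before it. Origin: centre of its underside, 25 mm above the counter, on the lane's centre line, 15 mm beyond the stop's inner face; +y along the lane into the stop, x across. A pot in this lane against the stop has its centre at y = -34 mm here.
- tab_blue: Flat blue tab 44 x 24 x 4 mm fixed on the frame's stop; it marks the lane before it. Origin: centre of its underside, 25 mm above the counter, on the lane's centre line, 15 mm beyond the stop's inner face; +y along the lane into the stop, x across. A pot in this lane against the stop has its centre at y = -34 mm here.
- tab_yellow: Flat yellow tab 44 x 24 x 4 mm fixed on the frame's stop; it marks the lane before it. Origin: centre of its underside, 25 mm above the counter, on the lane's centre line, 15 mm beyond the stop's inner face; +y along the lane into the stop, x across. A pot in this lane against the stop has its centre at y = -34 mm here.
- pot_red: Paint pot, loose, about 80 g, upright cylinder: red body 38 mm diameter with a white label band, red cap 35 mm diameter, 52 mm tall in all. Origin at the centre of its underside, z up. It starts on the open counter to the robot's right of the frame (smaller y), outside the lanes.
- pot_blue: Paint pot, loose, about 80 g, upright cylinder: blue body 38 mm diameter with a white label band, blue cap 35 mm diameter, 52 mm tall in all. Origin at the centre of its underside, z up. It starts on the open counter to the robot's right of the frame (smaller y), outside the lanes.
- pot_green: Paint pot, loose, about 80 g, upright cylinder: green body 38 mm diameter with a white label band, green cap 35 mm diameter, 52 mm tall in all. Origin at the centre of its underside, z up. Bystander: stands on the open counter beside the red and blue pots.
- pot_yellow: Paint pot, loose, about 80 g, upright cylinder: yellow body 38 mm diameter with a white label band, yellow cap 35 mm diameter, 52 mm tall in all. Origin at the centre of its underside, z up. Bystander: already stands in the yellow-tabbed lane by the stop.
- varnish: Bystander: loose amber bottle with white cap, 42 mm diameter, 110 mm tall; origin at the centre of its underside.
- primer: Bystander: loose white and blue spray-primer can, 64 mm diameter, 170 mm tall; origin at the centre of its underside.
- cup: Bystander: loose white ceramic cup, 72 mm diameter, 85 mm tall; origin at the centre of its underside.
- kit: Bystander: loose yellow flat kit box 110 x 180 x 45 mm; origin at the centre of its underside.
- screwdriver: Bystander: loose orange-handled screwdriver lying on the counter; origin on the counter beneath it, long axis x.
Mind the look-alikes: they are no part of the job. What is shaped like the pot_red but brown or purple is not meant.

How it is judged (in metres and radians):
At the end, for the whole second after the job is handed in: Red and blue pots each stand upright (within 0.1 rad) on the counter and at rest, in the lane with the tab of their own colour (centre within 12 mm of its centre line), with at most 5 mm of gap to the stop; every bystander is within 20 mm of where it started (y of pot_red in the frame of tab_red between -0.039 and -0.03 m and x of pot_red in the frame of tab_red between -0.012 and 0.012 m and height (world z) of each of pot_red, pot_blue below 0.004 m and angle between each of pot_red, pot_blue's own z axis and vertical below 0.1 rad and linear speed of each of pot_red, pot_blue below 0.02 m/s and y of pot_blue in the frame of tab_blue between -0.039 and -0.03 m and x of pot_blue in the frame of tab_blue between -0.012 and 0.012 m and distance of each of pot_green, pot_yellow, varnish, primer, cup, kit, screwdriver from where it was at the start of the episode below 0.02 m); the robot touches nothing.
It fails at once if the red or blue pot is lifted off the counter (height (world z) of any of pot_red, pot_blue above 0.008 m).
It fails at once if the red or blue pot is tipped (angle between any of pot_red, pot_blue's own z axis and vertical above 0.4 rad).
It fails at once if another thing on the counter is shifted by more than 20 mm (distance of any of pot_green, pot_yellow, varnish, primer, cup, kit, screwdriver from where it was at the start of the episode above 0.02 m).
It also fails if it takes over 70 s, if anything falls off the work surface, if the arm or the gripper's body presses on something with over 40 N, if the wrist force passes 120 N, or if a joint passes its speed limit or range.

## Working session

There is one attempt and no reset: what is moved stays moved. The work goes in short steps, Python scripts to look and compute and a tool call to move; the robot and the scene stay as the last step left them, time stands still between calls to the robot, and variables do not carry over. Pictures are saved under pics/ and viewed, at most 10 in all, crops included, and the job is handed in when it is done.

Besides the shell and the picture viewer there is one more tool, called after "Request:" by a JSON object that holds its "op" and its "data", one argument or row to a line. play_rows: Moves the arm, as the interface text tells. Its arguments: {"type":"object","properties":{"series":{"type":"array","items":{"type":"array","items":{"type":"number"}}},"gripper":{"type":"number"}},"required":["series"]}

```bash
mkdir -p pics
python3 - <<'E'
from bench import *
import cv2
for n in("top","side"):
    d=get_image(n); cv2.imwrite(f"pics/{n}0.png",d["image"][:,:,::-1]); print(n,d["fx"],d["cx"],d["cy"],d["eye"],d["rotation"])
s=read_state();print(s["clock"],s["position"],s["ee_rot"],s["gripper_width"])
E
```

```text
top 573.6747176435169 313.49534298454836 247.6249821532622 [ 263.82116009  -23.8087076  1706.53398683] [-0.69329491  0.7121292  -0.07721658  0.07906817]
side 476.79352540572523 328.9596926078839 240.3187227442778 [507.63184585 808.59933726 806.05016802] [-0.05467835  0.91193725 -0.40618163  0.01993005]
0.1 [ 239.66214705 -576.72702699  255.33017848] [-1.95565840e-01  9.80690086e-01  9.49247295e-04 -2.38678004e-04] 85.44066322327066
```

View pics/top0.png

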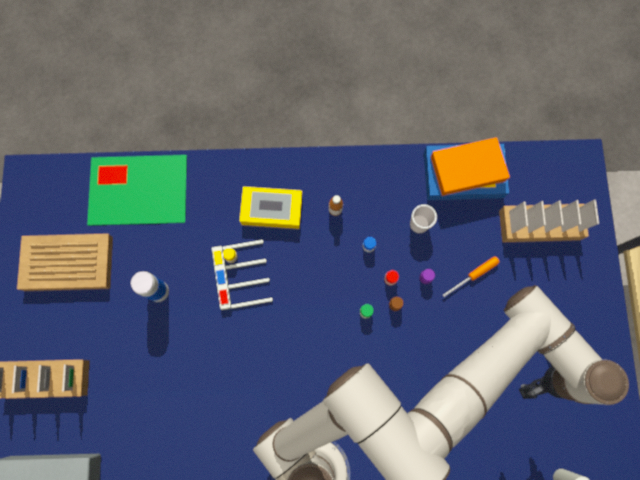

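View pics/side0.png

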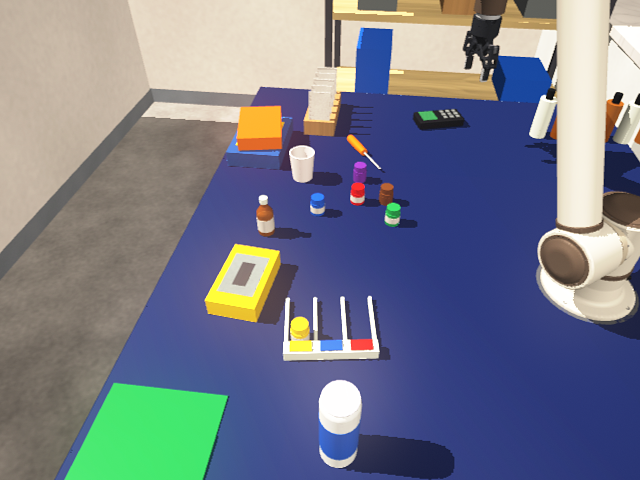

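```bash
cat > h.py <<'E'
from bench import *
import cv2, numpy as np
from scipy.spatial.transform import Rotation as R
HUE={'red':(-6,5),'brown':(6,14),'orange':(9,14),'yellow':(24,34),'green':(55,80),'blue':(100,114),'purple':(135,160)}
def ray(d,uv,z):
    r=np.asarray(d["rotation"]); r=R.from_quat(r).as_matrix() if r.size==4 else r
    v=r@np.array([(uv[0]-d["cx"])/d["fx"],(uv[1]-d["cy"])/d["fy"],1]); e=np.asarray(d["eye"])
    return (e+v*(z-e[2])/v[2])[:2]
def blobs(d,c,smin=150,vmin=60):
    h=cv2.cvtColor(d["image"],cv2.COLOR_RGB2HSV).astype(int); lo,hi=HUE[c]; H=h[...,0]
    if lo<0: H=np.where(H>90,H-180,H)
    m=((H>=lo)&(H<=hi)&(h[...,1]>smin)&(h[...,2]>vmin)).astype('uint8')
    n,_,st,ce=cv2.connectedComponentsWithStats(m)
    return [(ce[i],st[i,4]) for i in range(1,n) if st[i,4]>20]
E
python3 - <<'E'
from h import *
d=get_image("top"); 
for c in HUE:
    for ce,a in blobs(d,c,150,110 if c=='blue' else 60):
        if 180<ce[0]<500 and 180<ce[1]<330: print(c,ce.round(1),a,"z29",ray(d,ce,29).round(0),"z48",ray(d,ce,48).round(0))
for n,uv in dict(screwtip=(444,297),screwend=(498,261),cup=(424,217),m0=(264,242),m1=(267,262),m2=(270,281),m3=(272,301)).items(): print(n,ray(d,uv,10).round(0))
E
```

```text
red [391.7 276.5] 126 z29 [ 548. -254.] z48 [ 544. -251.]
red [223.4 296.6] 88 z29 [501. 245.] z48 [498. 242.]
brown [490.9 267.6] 21 z29 [ 566. -549.] z48 [ 563. -543.]
brown [395.6 303.4] 120 z29 [ 467. -260.] z48 [ 465. -258.]
orange [395.6 303.4] 120 z29 [ 467. -260.] z48 [ 465. -258.]
yellow [270.9 208.5] 1219 z29 [767. 102.] z48 [761. 101.]
yellow [229.2 253.9] 124 z29 [629. 228.] z48 [625. 226.]
yellow [217.4 257.2] 95 z29 [620. 263.] z48 [616. 260.]
green [366.7 310.1] 127 z29 [ 450. -175.] z48 [ 448. -173.]
blue [297.9 186.8] 8276 z29 [834.  18.] z48 [828.  18.]
blue [199.5 193.4] 35 z29 [821. 320.] z48 [815. 317.]
blue [235.5 204. ] 33 z29 [785. 210.] z48 [779. 207.]
blue [412.3 203.8] 40 z29 [ 770. -329.] z48 [ 765. -326.]
blue [382.9 204.6] 35 z29 [ 770. -239.] z48 [ 764. -237.]
blue [309.7 212. ] 98 z29 [753. -16.] z48 [747. -16.]
blue [364.9 215.4] 170 z29 [ 737. -183.] z48 [ 732. -181.]
blue [188.6 217.1] 30 z29 [747. 352.] z48 [742. 348.]
blue [234.8 221. ] 31 z29 [731. 212.] z48 [725. 209.]
blue [316.2 229.4] 300 z29 [698. -34.] z48 [693. -34.]
blue [492.  252.5] 108
[... 1986 characters left out ...]
. 123.]
blue [408.8 288.7] 22 z29 [ 510. -302.] z48 [ 507. -299.]
blue [482.8 293.7] 23 z29 [ 489. -518.] z48 [ 487. -513.]
blue [263.5 317. ] 2532 z29 [438. 127.] z48 [436. 125.]
blue [246.2 295.3] 28 z29 [503. 178.] z48 [500. 175.]
blue [337.9 301.4] 52 z29 [478. -92.] z48 [475. -91.]
blue [365.1 299.5] 35 z29 [ 481. -172.] z48 [ 479. -170.]
blue [293.7 300. ] 22 z29 [486.  38.] z48 [483.  37.]
blue [356.2 304.4] 22 z29 [ 468. -145.] z48 [ 465. -144.]
blue [355.3 327.8] 58 z29 [ 400. -140.] z48 [ 398. -138.]
purple [426.8 276.2] 129 z29 [ 546. -357.] z48 [ 542. -354.]
screwtip [ 485. -408.]
screwend [ 589. -578.]
cup [ 733. -365.]
m0 [667. 126.]
m1 [605. 117.]
m2 [547. 108.]
m3 [487. 103.]
```

Run:
```python
from h import *
d=get_image("top"); s=get_image("side")
h=cv2.cvtColor(d["image"],cv2.COLOR_RGB2HSV).astype(int)
def cen(img,x0,x1,y0,y1,f):
    c=img[y0:y1,x0:x1].astype(int); m=f(c[...,0],c[...,1],c[...,2]); y,x=np.nonzero(m); return np.array([x.mean()+x0,y.mean()+y0]),m.sum()
B=lambda r,g,b:(b>140)&(g>50)&(r<100); Rd=lambda r,g,b:(r>140)&(g<70)&(b<70)
for n,f,b in(("blue",B,(355,385,230,258)),("red",Rd,(380,402,265,290)),("tabB",B,(210,232,268,286))):
    c,a=cen(d["image"],*b,f); print(n,c,a,ray(d,c,27 if n=="tabB" else 46).round(1))
for n,f,b in(("blue",B,(305,330,190,220)),("red",Rd,(348,368,180,210)),("tabB",B,(315,345,335,355)),("tabR",Rd,(348,376,335,355))):
    c,a=cen(s["image"],*b,f); print("side",n,c,a,ray(s,c,28 if "tab" in n else 40).round(1))
```

```text
blue [369.57142857 242.17857143] 140 [ 649.8 -191.4]
red [391.67213115 276.7295082 ] 122 [ 544.  -251.2]
tabB [220.37647059 276.90588235] 85 [560.5 254.4]
side blue [316.83259912 201.29955947] 227 [ 649.7 -185.8]
side red [357.43406593 191.43956044] 182 [ 546.4 -243.2]
side tabB [331.6459144  343.31128405] 257 [561.2 249.8]
side tabR [365.75675676 343.64864865] 37 [494.5 242.5]
```

Request:
{"op": "play_rows", "data": {
  "series": [
    [30,26,0,0,0,0.975],
    [30,26,0,0,0,0.975],
    [30,26,0,0,0,0.975],
    [30,26,0,0,0,0.975],
    [30,26,0,0,0,0.975],
    [30,26,0,0,0,0.975],
    [30,26,0,0,0,0.975],
    [30,26,0,0,0,0.975],
    [30,26,0,0,0,0.975],
    [30,26,0,0,0,0.975],
    [30,26,0,0,0,0.975],
    [30,26,0,0,0,0.975],
    [30,26,0,0,0,0.975],
    [0,0,0,0,0,0],
    [0,0,0,0,0,0],
    [0,0,0,0,0,0]
  ],
  "gripper": 0.26
}}

```text
clock: 1.58
position: [629.7, -238.9, 255.8]
ee_rot: [0.758, -0.652, -0.0, 0.0]
contact_force: [-0.2, 0.2, 0.4]
gripper_width: 22.5
grasp_force: 0.0
```

Request:
{"op": "play_rows", "data": {
  "series": [
    [13,2,-30,0,0,0],
    [13,2,-36,0,0,0],
    [0,0,-35,0,0,0],
    [0,0,-35,0,0,0],
    [0,0,-30,0,0,0],
    [0,0,-25,0,0,0],
    [0,0,-15,0,0,0],
    [0,0,-10,0,0,0],
    [0,0,0,0,0,0],
    [0,0,0,0,0,0]
  ]
}}

```text
clock: 2.42
position: [655.7, -236.1, 40.9]
ee_rot: [0.758, -0.652, 0.0, 0.0]
contact_force: [0.3, 0.9, 0.1]
gripper_width: 22.2
grasp_force: 0.0
```

Run:
```python
from h import *
d=get_image("side"); c=d["image"][130:270,230:430,::-1]; cv2.imwrite("pics/s1.png",cv2.resize(c,None,fx=4,fy=4,interpolation=cv2.INTER_CUBIC))
```

```text
(no output)
```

View pics/s1.png

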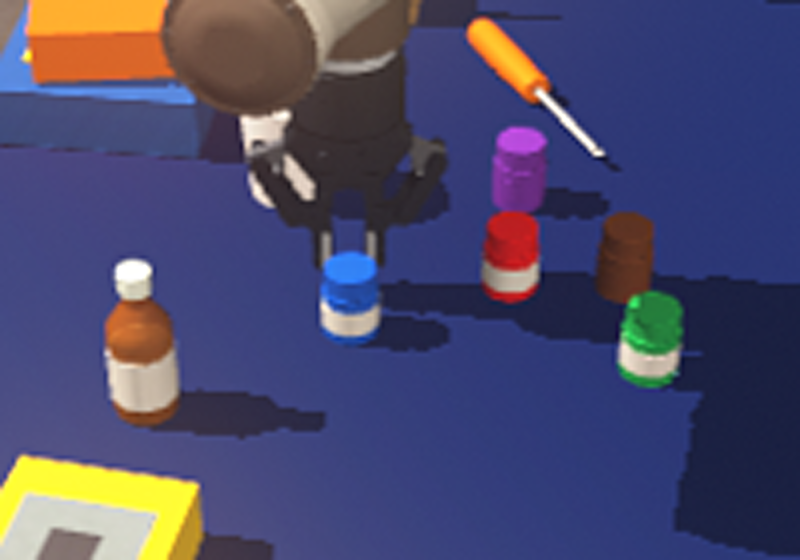

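Request:
{"op": "play_rows", "data": {
  "series": [
    [-0.5,6,0,0,0,0],
    [-0.5,6,0,0,0,0],
    [-0.5,6,0,0,0,0],
    [-1.5,6,0,0,0,0],
    [-2,8,0,0,0,0],
    [-2,8,0,0,0,0],
    [-2,8,0,0,0,0],
    [-2,8,0,0,0,0],
    [-2,8,0,0,0,0],
    [-2,8,0,0,0,0],
    [-2,8,0,0,0,0],
    [-2,8,0,0,0,0],
    [-2,8,0,0,0,0],
    [-2,8,0,0,0,0],
    [-2,8,0,0,0,0],
    [-2,8,0,0,0,0],
    [-2,8,0,0,0,0],
    [-2,8,0,0,0,0],
    [-2,8,0,0,0,0],
    [-2,8,0,0,0,0]
  ]
}}

```text
clock: 4.13
position: [620.6, -82.4, 40.3]
ee_rot: [0.758, -0.652, -0.0, 0.0]
contact_force: [1.4, -2.9, 4.7]
gripper_width: 22.3
grasp_force: 2.1
```

Request:
{"op": "play_rows", "data": {
  "series": [
    [-2,8,0,0,0,0],
    [-2,8,0,0,0,0],
    [-2,8,0,0,0,0],
    [-2,8,0,0,0,0],
    [-2,8,0,0,0,0],
    [-2,8,0,0,0,0],
    [-2,8,0,0,0,0],
    [-2,8,0,0,0,0],
    [-2,8,0,0,0,0],
    [-2,8,0,0,0,0],
    [-2,7,0,0,0,0],
    [-2,7,0,0,0,0],
    [-1.5,6,0,0,0,0],
    [-1.5,5,0,0,0,0],
    [-1,4,0,0,0,0],
    [-0.5,2,0,0,0,0]
  ]
}}

```text
clock: 5.47
position: [592.0, 28.4, 40.2]
ee_rot: [0.758, -0.652, -0.0, 0.0]
contact_force: [1.6, -2.9, 2.7]
gripper_width: 22.2
grasp_force: 2.0
```

Run:
```python
from h import *
for n,(x0,x1,y0,y1) in dict(side=(250,420,220,370),top=(190,340,200,330)).items():
    d=get_image(n); c=d["image"][y0:y1,x0:x1,::-1]; cv2.imwrite(f"pics/{n}2.png",cv2.resize(c,None,fx=4,fy=4,interpolation=cv2.INTER_CUBIC))
```

```text
(no output)
```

View pics/side2.png

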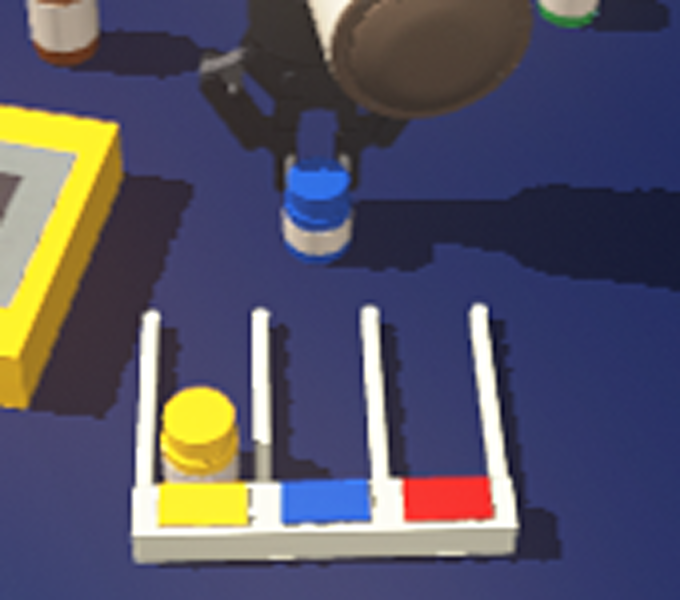

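Request:
{"op": "play_rows", "data": {
  "series": [
    [-0.8,4,0,0,0,0],
    [-1,8,0,0,0,0],
    [-1,8,0,0,0,0],
    [-1,8,0,0,0,0],
    [-1.2,8,0,0,0,0],
    [-1.2,8,0,0,0,0],
    [-1.2,8,0,0,0,0],
    [-1.2,8,0,0,0,0],
    [-1.2,8,0,0,0,0],
    [-1.2,8,0,0,0,0],
    [-1.2,8,0,0,0,0],
    [-1.2,8,0,0,0,0],
    [-1.2,8,0,0,0,0],
    [-1.2,8,0,0,0,0],
    [-1.2,8,0,0,0,0],
    [-1.2,8,0,0,0,0],
    [-1,6,0,0,0,0],
    [-0.6,4,0,0,0,0],
    [-0.3,2,0,0,0,0],
    [0,0,0,0,0,0]
  ]
}}

```text
clock: 7.23
position: [572.2, 164.3, 40.3]
ee_rot: [0.758, -0.652, 0.0, -0.0]
contact_force: [0.4, -0.7, -0.5]
gripper_width: 22.4
grasp_force: 0.0
```

Run:
```python
from h import *
for n,(x0,x1,y0,y1) in dict(side=(250,420,220,370)).items():
    d=get_image(n); c=d["image"][y0:y1,x0:x1,::-1]; cv2.imwrite(f"pics/{n}3.png",cv2.resize(c,None,fx=4,fy=4,interpolation=cv2.INTER_CUBIC))
```

```text
(no output)
```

View pics/side3.png

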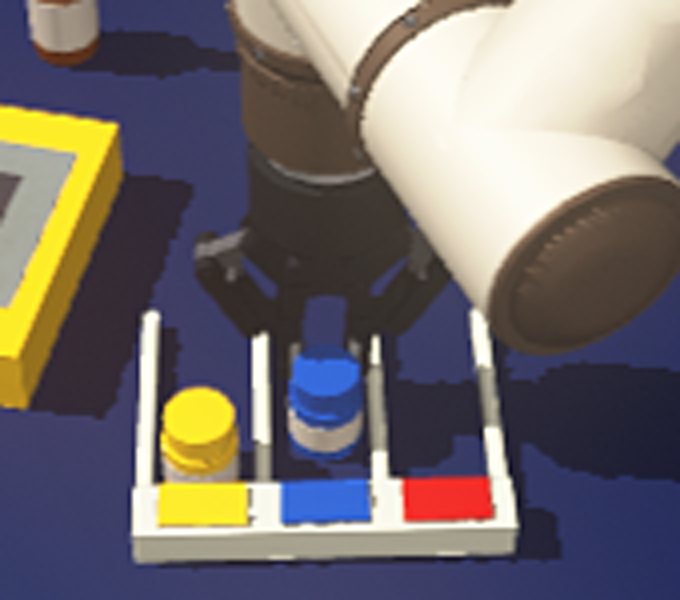

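Request:
{"op": "play_rows", "data": {
  "series": [
    [-0.4,3,0,0,0,0],
    [-0.5,3,0,0,0,0],
    [-0.4,3,0,0,0,0],
    [-0.5,3,0,0,0,0],
    [-0.4,3,0,0,0,0],
    [-0.5,3,0,0,0,0],
    [-0.3,2,0,0,0,0],
    [-0.3,2,0,0,0,0],
    [-0.2,1,0,0,0,0],
    [-0.1,1,0,0,0,0],
    [0,0,0,0,0,0]
  ]
}}

```text
clock: 8.2
position: [568.6, 188.0, 40.3]
ee_rot: [0.758, -0.652, -0.0, 0.0]
contact_force: [-0.2, -1.0, -0.2]
gripper_width: 22.2
grasp_force: 0.1
```

Request:
{"op": "play_rows", "data": {
  "series": [
    [-0.1,1,0,0,0,0],
    [-0.2,1,0,0,0,0],
    [0,0,0,0,0,0]
  ]
}}

```text
clock: 8.45
position: [568.3, 190.0, 40.3]
ee_rot: [0.758, -0.652, -0.0, -0.0]
contact_force: [0.1, -1.1, -0.3]
gripper_width: 22.4
grasp_force: 0.3
```

Request:
{"op": "play_rows", "data": {
  "series": [
    [-0.1,1,0,0,0,0],
    [-0.2,1,0,0,0,0],
    [0,0,0,0,0,0]
  ]
}}

```text
clock: 8.7
position: [568.1, 192.0, 40.3]
ee_rot: [0.758, -0.652, 0.0, -0.0]
contact_force: [-0.4, -0.6, -1.0]
gripper_width: 22.1
grasp_force: 0.3
```

Not yet at the stop; continue in 1 mm steps.

Request:
{"op": "play_rows", "data": {
  "series": [
    [-0.1,1,0,0,0,0],
    [-0.2,1,0,0,0,0],
    [0,0,0,0,0,0]
  ]
}}

```text
clock: 8.95
position: [567.7, 193.4, 40.3]
ee_rot: [0.758, -0.652, 0.0, 0.0]
contact_force: [1.7, -4.0, 1.5]
gripper_width: 22.2
grasp_force: 1.5
```

Request:
{"op": "play_rows", "data": {
  "series": [
    [-0.1,1,0,0,0,0],
    [-0.2,1,0,0,0,0],
    [0,0,0,0,0,0]
  ]
}}

```text
clock: 9.2
position: [567.4, 193.8, 40.4]
ee_rot: [0.758, -0.652, 0.0, 0.002]
contact_force: [2.5, -8.8, 1.4]
gripper_width: 21.9
grasp_force: 4.2
```

Run:
```python
from h import *
for n,(x0,x1,y0,y1) in dict(side=(250,420,220,370)).items():
    d=get_image(n); c=d["image"][y0:y1,x0:x1,::-1]; cv2.imwrite(f"pics/{n}4.png",cv2.resize(c,None,fx=4,fy=4,interpolation=cv2.INTER_CUBIC))
```

```text
(no output)
```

View pics/side4.png

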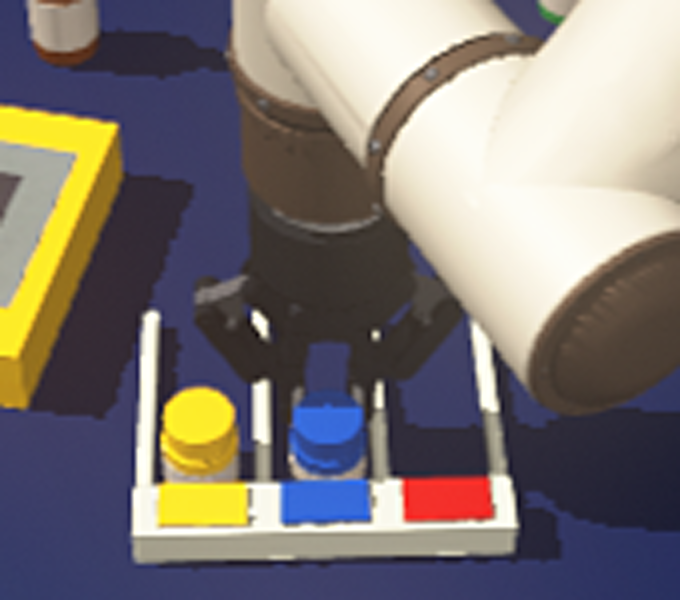

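Request:
{"op": "play_rows", "data": {
  "series": [
    [0.8,-5,0,0,0,0],
    [1.5,-10,0,0,0,0],
    [1.9,-13,0,0,0,0],
    [1.8,-12,0,0,0,0],
    [0,0,40,0,0,0],
    [0,0,40,0,0,0],
    [0,-20,30,0,0,0],
    [-2,-35,0,0,0,0],
    [-2,-35,0,0,0,0],
    [-2,-35,0,0,0,0],
    [-2,-35,0,0,0,0],
    [-2,-35,0,0,0,0],
    [-2,-35,0,0,0,0],
    [-2,-35,0,0,0,0],
    [-2,-35,0,0,0,0],
    [-2,-35,0,0,0,0],
    [-2,-35,0,0,0,0],
    [-2,-35,0,0,0,0],
    [0,0,0,0,0,0],
    [0,0,0,0,0,0]
  ]
}}

```text
clock: 10.92
position: [550.4, -251.5, 149.9]
ee_rot: [0.757, -0.654, -0.0, -0.0]
contact_force: [-0.5, 0.7, -0.3]
gripper_width: 22.4
grasp_force: 0.0
```

Request:
{"op": "play_rows", "data": {
  "series": [
    [0,-20,0,0,0,0],
    [0.5,-21,0,0,0,0],
    [0,0,-20,0,0,0],
    [0,0,-30,0,0,0],
    [0,0,-30,0,0,0],
    [0,0,-20,0,0,0],
    [0,0,-10,0,0,0],
    [0,0,0,0,0,0],
    [0,0,0,0,0,0]
  ]
}}

```text
clock: 11.67
position: [552.4, -289.8, 40.7]
ee_rot: [0.759, -0.652, 0.0, 0.0]
contact_force: [0.5, -0.3, 0.0]
gripper_width: 22.2
grasp_force: 0.0
```

Run:
```python
from h import *
d=get_image("side"); c=d["image"][130:270,230:430,::-1]; cv2.imwrite("pics/s5.png",cv2.resize(c,None,fx=4,fy=4,interpolation=cv2.INTER_CUBIC))
```

```text
(no output)
```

View pics/s5.png

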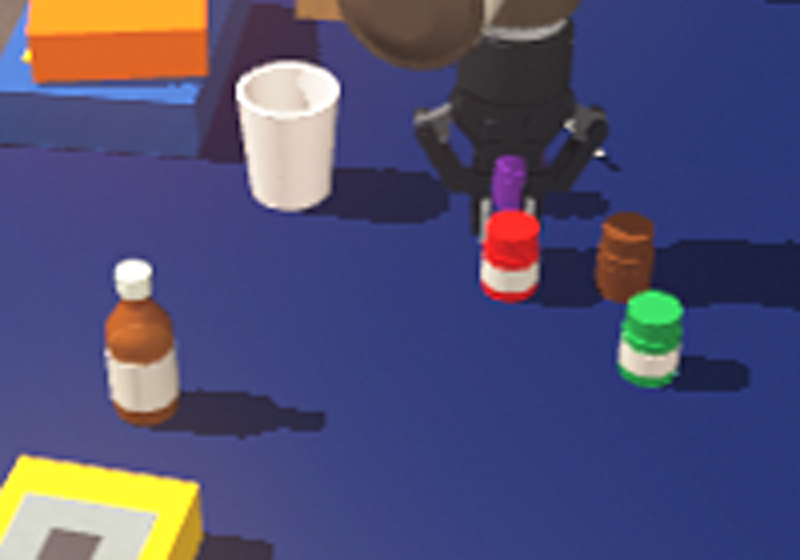

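Request:
{"op": "play_rows", "data": {
  "series": [
    [-0.5,6,0,0,0,0],
    [-0.5,6,0,0,0,0],
    [-0.5,6,0,0,0,0],
    [-0.4,6,0,0,0,0],
    [-0.4,8,0,0,0,0],
    [-0.4,8,0,0,0,0],
    [-0.4,8,0,0,0,0],
    [-0.4,8,0,0,0,0],
    [-0.4,8,0,0,0,0],
    [-0.4,8,0,0,0,0],
    [-0.4,8,0,0,0,0],
    [-0.4,8,0,0,0,0],
    [-0.4,8,0,0,0,0],
    [-0.4,8,0,0,0,0],
    [-0.4,8,0,0,0,0],
    [-0.4,8,0,0,0,0],
    [-0.4,8,0,0,0,0],
    [-0.4,8,0,0,0,0],
    [-0.4,8,0,0,0,0],
    [-0.4,8,0,0,0,0]
  ]
}}

```text
clock: 13.38
position: [543.3, -137.4, 40.2]
ee_rot: [0.758, -0.652, -0.0, 0.0]
contact_force: [-0.6, -3.0, 4.9]
gripper_width: 22.4
grasp_force: 2.6
```

Request:
{"op": "play_rows", "data": {
  "series": [
    [-0.4,8,0,0,0,0],
    [-0.4,8,0,0,0,0],
    [-0.4,8,0,0,0,0],
    [-0.4,8,0,0,0,0],
    [-0.4,8,0,0,0,0],
    [-0.4,8,0,0,0,0],
    [-0.4,8,0,0,0,0],
    [-0.4,8,0,0,0,0],
    [-0.4,8,0,0,0,0],
    [-0.4,8,0,0,0,0],
    [-0.4,8,0,0,0,0],
    [-0.4,8,0,0,0,0],
    [-0.4,8,0,0,0,0],
    [-0.4,8,0,0,0,0],
    [-0.4,8,0,0,0,0],
    [-0.4,8,0,0,0,0],
    [-0.4,7,0,0,0,0],
    [-0.3,5,0,0,0,0],
    [-0.2,3,0,0,0,0],
    [-0.2,2,0,0,0,0]
  ]
}}

```text
clock: 15.05
position: [536.0, 7.4, 40.2]
ee_rot: [0.758, -0.652, -0.0, 0.0]
contact_force: [0.7, -2.4, 2.5]
gripper_width: 22.1
grasp_force: 2.2
```

Run:
```python
from h import *
for n,(x0,x1,y0,y1) in dict(side=(250,420,220,370)).items():
    d=get_image(n); c=d["image"][y0:y1,x0:x1,::-1]; cv2.imwrite(f"pics/{n}6.png",cv2.resize(c,None,fx=4,fy=4,interpolation=cv2.INTER_CUBIC))
```

```text
(no output)
```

View pics/side6.png

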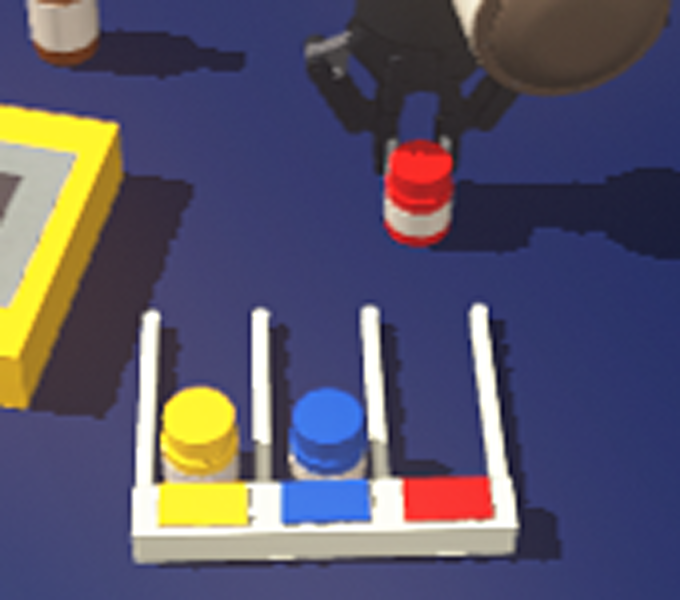

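Request:
{"op": "play_rows", "data": {
  "series": [
    [-0.8,6,0,0,0,0],
    [-1.2,8,0,0,0,0],
    [-1.2,8,0,0,0,0],
    [-1.2,8,0,0,0,0],
    [-1.2,8,0,0,0,0],
    [-1.2,8,0,0,0,0],
    [-1.2,8,0,0,0,0],
    [-1.2,8,0,0,0,0],
    [-1.2,8,0,0,0,0],
    [-1.2,8,0,0,0,0],
    [-1.2,8,0,0,0,0],
    [-1.2,8,0,0,0,0],
    [-1.2,8,0,0,0,0],
    [-1.2,8,0,0,0,0],
    [-1.2,8,0,0,0,0],
    [-1.2,8,0,0,0,0],
    [-1.2,8,0,0,0,0],
    [-1.2,8,0,0,0,0],
    [-1,6,0,0,0,0],
    [-0.6,4,0,0,0,0]
  ]
}}

```text
clock: 16.77
position: [513.2, 159.8, 40.3]
ee_rot: [0.758, -0.652, -0.0, -0.0]
contact_force: [0.5, -0.5, 0.8]
gripper_width: 21.8
grasp_force: 1.0
```

Request:
{"op": "play_rows", "data": {
  "series": [
    [-0.4,3,0,0,0,0],
    [-0.5,3,0,0,0,0],
    [-0.4,3,0,0,0,0],
    [-0.3,2,0,0,0,0],
    [-0.3,2,0,0,0,0],
    [0,0,0,0,0,0]
  ]
}}

```text
clock: 17.27
position: [511.4, 172.1, 40.3]
ee_rot: [0.758, -0.652, -0.0, -0.0]
contact_force: [0.0, -0.7, 0.3]
gripper_width: 22.6
grasp_force: 0.3
```

Request:
{"op": "play_rows", "data": {
  "series": [
    [-0.3,2,0,0,0,0],
    [-0.3,2,0,0,0,0],
    [-0.3,2,0,0,0,0],
    [-0.2,1,0,0,0,0],
    [-0.1,1,0,0,0,0],
    [-0.2,1,0,0,0,0],
    [0,0,0,0,0,0]
  ]
}}

```text
clock: 17.85
position: [510.0, 181.1, 40.3]
ee_rot: [0.758, -0.652, -0.0, -0.0]
contact_force: [0.0, -1.4, 0.8]
gripper_width: 22.3
grasp_force: 0.4
```

Request:
{"op": "play_rows", "data": {
  "series": [
    [-0.1,1,0,0,0,0],
    [-0.2,1,0,0,0,0],
    [0,0,0,0,0,0]
  ]
}}

```text
clock: 18.1
position: [509.7, 183.0, 40.3]
ee_rot: [0.758, -0.652, -0.0, 0.0]
contact_force: [0.1, 1.3, 0.9]
gripper_width: 22.2
grasp_force: 0.4
```

Request:
{"op": "play_rows", "data": {
  "series": [
    [-0.1,1,0,0,0,0],
    [-0.2,1,0,0,0,0],
    [0,0,0,0,0,0]
  ]
}}

```text
clock: 18.35
position: [509.3, 184.6, 40.3]
ee_rot: [0.758, -0.652, 0.0, 0.0]
contact_force: [1.1, -2.9, 0.5]
gripper_width: 22.2
grasp_force: 1.3
```

Request:
{"op": "play_rows", "data": {
  "series": [
    [-0.1,1,0,0,0,0],
    [-0.2,1,0,0,0,0],
    [0,0,0,0,0,0]
  ]
}}

```text
clock: 18.6
position: [508.9, 185.0, 40.4]
ee_rot: [0.758, -0.652, 0.0, 0.002]
contact_force: [2.8, -9.0, 2.3]
gripper_width: 22.0
grasp_force: 4.3
```

Request:
{"op": "play_rows", "data": {
  "series": [
    [0.8,-5,0,0,0,0],
    [1.5,-10,0,0,0,0],
    [1.9,-13,0,0,0,0],
    [1.8,-12,0,0,0,0],
    [0,0,40,0,0,0],
    [0,0,40,0,0,0],
    [0,-20,30,0,0,0],
    [0,-35,20,0,0,0],
    [0,-35,0,0,0,0],
    [0,-35,0,0,0,0],
    [0,0,0,0,0,0],
    [0,0,0,0,0,0],
    [0,0,0,0,0,0]
  ]
}}

```text
clock: 19.68
position: [515.1, 21.2, 170.3]
ee_rot: [0.758, -0.652, -0.0, -0.0]
contact_force: [1.2, 0.7, -0.3]
gripper_width: 22.3
grasp_force: 0.0
```

Run:
```python
from h import *
d=get_image("side"); c=d["image"][110:390,210:430,::-1]; cv2.imwrite("pics/s7.png",cv2.resize(c,None,fx=2.1,fy=2.1,interpolation=cv2.INTER_CUBIC))
```

```text
(no output)
```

View pics/s7.png

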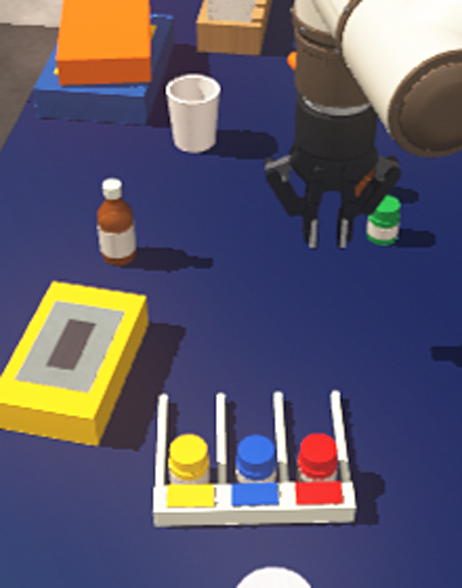

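The final picture shows the blue pot at (256,460) and the red pot at (318,455). Each stands upright at the stop behind its own tab, level with the yellow pot, and the arm is clear of everything.

```bash
python3 -c "
from bench import *
print(job_done())"
```

```text
the job is handed in; nothing more can be done
None
```

I pushed the red and blue pots into their own-colour lanes, upright against the stop. The last picture showed the green and yellow pots and the other things in view unmoved. The job is handed in at about 20 s on the clock, but no verdict came back.

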